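# Switch on the guarded dry-block heater

### The job

Switch on the dry-block heater that has the red switch guard: with a fingertip push the red guard up and back until it stays open, flip the toggle beneath it all the way over to the green dot, then tip the guard forward so that it drops fully shut over the toggle. Leave the blue-guarded heater's guard and switch alone, and do not pick up, knock over or shift the tubes and other things on the bench.

Things in the scene. Friction and masses are not known exactly. Their poses are not given: they have to be found in the camera images.
- heater_red: Dry-block heater with the red switch guard (the one to work on): fixed white housing 240 x 150 mm, deck 60 mm above the bench. Origin: centre of its underside; x points from its front (switch side, towards the robot) to its back, y to its left, z up. On the deck an aluminium tube block, 30 mm tall, fills x 35 to 100 mm, y -55 to 55.
- red_hinge (a point): Middle of the hinge line of the red guard, fixed on the heater at x -30, y 0, 68 mm above the bench (8 mm above the deck). The hinge line runs along the heater's y.
- red_lip (a point): Middle of the front edge of the red guard's lip. The guard: plastic cover, about 40 g, 56 mm long and wide (50 inside), open in front: two cheeks under a 3 mm top. From the top's front edge a lip 44 mm wide, 16 long juts forward, 28 degrees up. Shut, its edge is 69 mm ahead of the hinge line and 48 above it (56 above the deck); a fingertip fits beneath from the front.
- red_guard (a joint): Red guard, rad: 0 shut, 1.4 (stop) swung up and back towards the heater's rear. Light hinge, no spring: beyond about 0.9 it falls open against its stop and stays there, below about 0.7 it falls shut.
- red_toggle_tip (a point): Centre of the 11 mm ball at the end of the steel toggle under the red guard, 28 mm from the toggle's pivot; stem 8 mm thick.
- red_pivot (a point): Pivot of that toggle, fixed on the heater at x -60, y 0, 64 mm above the bench.
- red_toggle (a joint): Toggle, rad: 0 fully off (leaning 0.5 rad towards the heater's +y, black dot on the deck 50 mm to +y), 1.0 fully on (leaning 0.5 rad towards -y, green dot on the deck 50 mm to -y). Stiff: it stays where it is left; about 2 N sideways near its ball moves it.
- heater_blue: Dry-block heater with the blue switch guard (to be left alone): fixed white housing 240 x 150 mm, deck 60 mm above the bench. Origin: centre of its underside; x points from its front (switch side, towards the robot) to its back, y to its left, z up. On the deck an aluminium tube block, 30 mm tall, fills x 35 to 100 mm, y -55 to 55.
- blue_guard (a joint): The blue guard, rad: 0 shut, 1.4 open; built like the red one.
- blue_toggle (a joint): The toggle under the blue guard, rad: 0 off, 1.0 on; built like the red one.
- tube_orange: Loose capped sample tube with orange cap, 18 mm thick, 59 mm long, upright in the red heater's block (its cap tops out 64 mm above the deck). Origin: centre of its foot.
- tube_yellow: The same with yellow cap, in the blue heater's block.
- bottle: Loose amber reagent bottle, 64 mm diameter, 130 mm tall, to the right, nearer the robot than the tip box. Origin: centre of its foot.
- beaker: Loose clear beaker, 72 mm diameter, 90 mm tall, to the left. Origin: centre of its foot.
- timer: Loose white lab timer lying flat, 50 x 70 x 18 mm, to the left, nearer the robot than the beaker. Origin: centre of its underside.
- tip_box: Loose blue pipette-tip box, 85 x 120 x 58 mm, to the right. Origin: centre of its underside.

How it is judged:
By the outcome, as a careful person would: the job done as asked, in the order asked, and still so for the second after the job is handed in, with the robot touching nothing.
It also fails if it takes over 58 s, if anything falls off the work surface, if the arm or the gripper's body presses on something with over 40 N, if the wrist force passes 120 N, or if a joint passes its speed limit or range.

### The arm

A 7-joint arm with a two-finger parallel gripper is mounted at the origin on the work surface. World frame = base frame: x ahead of the robot, y to its left, z up, the work surface at z = 0. Lengths are in m, angles in rad, forces in N, time in s.
With the tool pointing down it reaches from about 0.4 to 0.85 m from the base axis. Payload 6.9 kg.
Tool frame: the origin (TCP) lies between the finger pads; the fingertips stand 25 mm ahead of it and the grasp point (between the pads) lies 6 mm ahead of it; z points along the fingers, y is the direction in which the jaws open and shut (so a half turn about z gives the same grasp; the last joint's range is limited). The gripper opens to 85 mm and grips with 20 to 120 N. Pads are 22 mm wide; open, the fingers measure 114 mm over their backs; the gripper's body (76 mm by 85 mm) begins 54 mm behind the grasp point. The pads swing forward as they close: fully open they stand 13 mm farther back than shut.
Start: joints at [-1.242, 0.507, -0.238, 1.5, 0.126, 1.149, -0.155], TCP at [0.139, 0.609, 0.256] pointing down, gripper open.
Joint ranges: [-3.08, 3.08], [-0.24, 2.05], [-1.43, 1.35], [0, 2.5], [-1.52, 4.66], [0.17, 1.96], [-2.89, 2.89]. Speed limits (rad/s): [2.39, 2.39, 3.14, 3.14, 3.14, 3.14, 3.14].

### API

Orientations are given as a 3x3 rotation matrix whose columns are the frame's x, y, z axes.
In Python, from bench import r gives the robot as it stands. The module is installed in compiled form; this text tells all that it offers.
- The arm moves only by the tool drive_tool, never from a script. Its argument "motion" is a list of rows, each a list of 4 numbers: the shift along the tool's x, y, z in m, then the turn about the tool's z in degrees. A call has 1 to 12 rows; each row is the pose to reach, as a shift and turn from the pose commanded when the call began, along the tool's axes at that moment; what a row does not reach only later rows make up. A row lasts 1/10 s, in which the tool goes at most 50 mm and 8.59 degrees, less where a joint would pass 70% of its speed; a pose out of reach is approached as far as the arm can. A call with a gripper value outside its range is refused whole. "grip" is the opening, from 0 (shut) to 1 (fully open), set as the call begins (left out, the last holds). The fingers move at their own pace and stop on an object; "grip_force" is the grip in N (left out, the last holds). Time passes only in rows, so rows that repeat a pose let the fingers close. It gives the time, the measured TCP pose, the force and the opening at its end, in the units of the state.
- r.get_state(): the state, without advancing time (a new reading comes with each control period).
- r.snapshot(name): name is "scene" or "top"; returns a dict with "pixels" (480x640x3 uint8, blue, green, red), "depth" (480x640 float32, m along the optical axis (not along the pixel's ray), 0 where there is no reading), "fov_y" (degrees; the focal length in pixels is half the picture's height over the tangent of half this angle, whatever the lens; pixels are square), "cx", "cy" (the principal point, pixels), "cam_to_world" (4x4, takes a point from camera to world coordinates). Camera axes: x right, y down, z forward; pixel columns grow to the right and rows downward; lengths in m; the calibration is good to about 2 mm. A picture is of the moment at which its call begins.
- r.job_done(): hands the job in, once; it reports no verdict.
Trained networks look in the newest picture that a camera, given by its name, has taken for a name from the list of things; names that differ only in an ending like _2 or _b are one class to them, and where a whole thing is asked for, a point or a joint stands for the part that bears it (a point fixed in the world has none). Each returns a list of dicts, best first, with "conf" (0 to 1); they miss things now and then, are a little off and sometimes report something else, mostly with a low value. They report only what shows in the picture. A call takes as long as a camera call.
- r.boxes_of(thing, camera): "box" ([centre column, centre row, width, height] in pixels, round what is visible of it).
- r.cut_out(thing, camera): "pixels" (480x640 bool, what is visible of it) and "box" ([centre column, centre row, width, height] in pixels, round what is visible of it).
The state is a dict: "time": time; "joints": joint angles; "qvel": joint speeds; "joint_torque": joint torques, N m; "tcp_pos": TCP position; "ee_rot": TCP orientation; "wrist_force": force on the tool from outside, world axes, zero at the start; "moment": the same for the moment, N m; "opening": finger opening in m.
Only numpy, scipy, OpenCV 4.12 (cv2) and the standard library are available. Lean on these libraries where they do the work, as an engineer would, in place of code of your own. Each camera call takes 0.05 s, during which the arm holds its last target.

## Working session

There is one attempt and no reset: what is moved stays moved. The work goes in short steps, Python scripts to look and compute and a tool call to move; the robot and the scene stay as the last step left them, time stands still between calls to the robot, and variables do not carry over. Pictures are saved under pics/ and viewed, and the job is handed in when it is done.

Besides the shell and the picture viewer there is one more tool, called as name(argument=value, ...) on one line, values as JSON. drive_tool: Moves the arm, as the interface text tells. Its arguments: {"type":"object","properties":{"motion":{"type":"array"},"grip":{"type":"number"},"grip_force":{"type":"number"}},"required":["motion"]}

```bash
mkdir -p pics; python3 - <<'E'
from bench import r
import cv2,numpy as np
s=r.get_state();print({k:np.round(v,3).tolist() for k,v in s.items()})
for c in("scene","top"):
    d=r.snapshot(c);cv2.imwrite(f"pics/{c}0.png",d["pixels"]);np.savez(f"{c}0.npz",**d)
    print(c,d["fov_y"],d["cx"],d["cy"],np.round(d["cam_to_world"],3).tolist())
    for t in("heater_red","red_lip","red_toggle_tip","heater_blue"):
        print(t,[(round(b["conf"],2),np.round(b["box"]).tolist()) for b in r.boxes_of(t,c)[:3]])
E
```

```text
{'time': 0.0, 'joints': [-1.241, 0.508, -0.238, 1.501, 0.126, 1.149, -0.155], 'qvel': [0.0, 0.0, 0.001, -0.001, -0.0, 0.002, 0.001], 'joint_torque': [-0.0, -62.06, -2.187, -24.965, 0.013, 0.012, -0.0], 'tcp_pos': [0.139, 0.609, 0.255], 'ee_rot': [[-0.975, 0.222, -0.0], [0.222, 0.975, -0.002], [-0.0, -0.002, -1.0]], 'wrist_force': [0.869, -0.561, -0.148], 'moment': [0.009, 0.083, -0.021], 'opening': 0.085}
scene 57.36640145907606 314.95869533392937 244.8147351674392 [[0.738, 0.467, -0.487, 1.037], [0.674, -0.531, 0.513, -0.461], [-0.019, -0.707, -0.707, 0.768], [0.0, 0.0, 0.0, 1.0]]
heater_red [(0.67, [278.0, 321.0, 129.0, 129.0])]
red_lip [(0.64, [257.0, 278.0, 41.0, 43.0])]
red_toggle_tip []
heater_blue [(0.82, [359.0, 233.0, 107.0, 99.0]), (0.53, [280.0, 324.0, 126.0, 127.0])]
top 55.21012966013516 319.78255215408575 235.29222520367205 [[0.026, -0.994, 0.108, 0.485], [-0.999, -0.023, 0.029, 0.002], [-0.026, -0.108, -0.994, 1.029], [0.0, 0.0, 0.0, 1.0]]
heater_red [(0.59, [398.0, 227.0, 94.0, 122.0])]
red_lip [(0.66, [394.0, 254.0, 35.0, 43.0])]
red_toggle_tip []
heater_blue [(0.61, [255.0, 241.0, 102.0, 126.0])]
```

View pics/scene0.png

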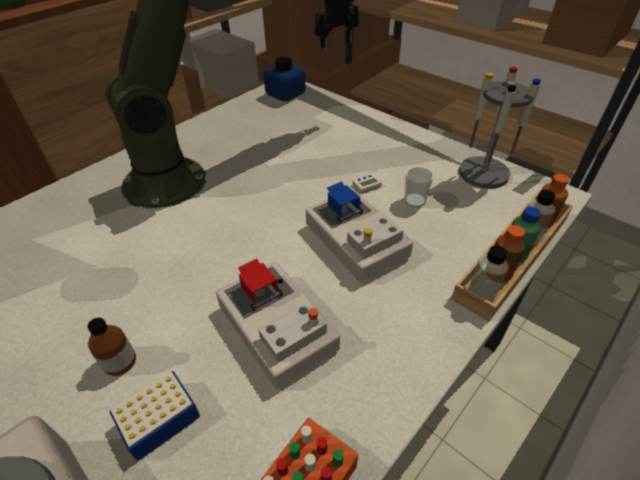

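View pics/top0.png

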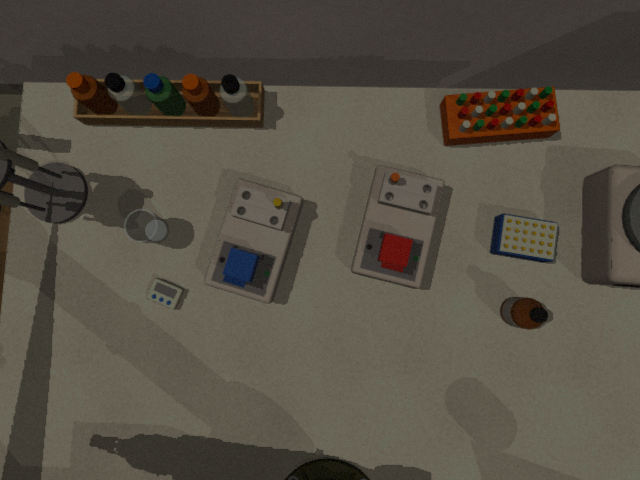

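The pictures show the red-guarded heater at top-view (398,227) with its guard at (396,252) and the blue one at (255,241). The red heater is turned slightly in the picture. Next I measure its pose from depth.

```bash
cat > h.py <<'E'
import numpy as np,cv2
def cloud(d):
    f=240/np.tan(np.radians(float(d["fov_y"]))/2)
    v,u=np.mgrid[:480,:640];z=d["depth"]
    P=np.stack([(u-d["cx"])/f*z,(v-d["cy"])/f*z,z],-1)
    M=d["cam_to_world"];W=P@M[:3,:3].T+M[:3,3];W[z==0]=np.nan
    return W
E
python3 - <<'E'
from h import *
from scipy.optimize import minimize
for c in("top","scene"):
    d=dict(np.load(f"{c}0.npz"));W=cloud(d);px=d["pixels"].astype(int)
    b=(398,227,110,140) if c=="top" else (278,321,150,150)
    v,u=np.mgrid[:480,:640];m=(abs(u-b[0])<b[2]/2)&(abs(v-b[1])<b[3]/2)
    z=W[...,2]
    print(c,"bench z",np.nanmedian(z[m&(z<.03)]))
    dk=m&(z>.052)&(z<.068)
    print("deck z",np.nanmedian(z[dk]))
    top=m&(z>.045)&(z<.2)
    n,l,st,_=cv2.connectedComponentsWithStats(top.astype(np.uint8))
    k=1+np.argmax(st[1:,4]);P=W[l==k]
    r=cv2.minAreaRect(P[:,:2].astype(np.float32)*1000);print("rect",r)
    red=m&(px[...,2]>2*px[...,1])&(px[...,2]>70)&(z>.075);red&=(px[...,1]<40)
    Q=W[red];print("red n",len(Q),np.nanmean(Q,0),np.nanmin(Q,0),np.nanmax(Q,0))
    Qt=Q[Q[:,2]>.1];print(cv2.minAreaRect(Qt[:,:2].astype(np.float32)*1000))
    bl=m&(z>.086)&(z<.094);bl&=~red;B=W[bl];print("block",cv2.minAreaRect(B[:,:2].astype(np.float32)*1000),len(B))
E
```

```text
top bench z -0.00037499685906117186
deck z 0.05980004050341392
rect ((615.1429443359375, -135.376220703125), (150.63014221191406, 240.6090545654297), 77.35941314697266)
red n 912 [ 0.55435617 -0.12157603  0.11108278] [ 0.51613949 -0.15618595  0.10574971] [ 0.69674911 -0.09011308  0.12742994]
((605.2295532226562, -132.481201171875), (57.18294906616211, 174.9932098388672), 78.0560302734375)
block ((622.7750244140625, -136.2650604248047), (110.40359497070312, 186.1669158935547), 76.86768341064453) 1397
scene bench z -5.4227963312059035e-05
deck z 0.05985858292401758
rect ((615.54248046875, -138.84011840820312), (150.83309936523438, 239.66493225097656), 76.88945770263672)
red n 763 [ 0.55820574 -0.12635158  0.11053873] [ 0.51865811 -0.15827536  0.07691947] [ 0.71257272 -0.09576939  0.11951856]
((614.2565307617188, -135.35513305664062), (57.30384063720703, 191.48020935058594), 81.1997299194336)
block ((623.8805541992188, -140.293212890625), (110.79876708984375, 183.03680419921875), 77.81864166259766) 1562
```

drive_tool(motion=[[-0.04,-0.02,0,0],[-0.08,-0.04,0,0],[-0.12,-0.06,0,0],[-0.16,-0.08,0,0],[-0.2,-0.1,0,0],[-0.24,-0.12,0,0],[-0.28,-0.14,0,0],[-0.32,-0.16,0,0],[-0.36,-0.18,0,0],[-0.38,-0.22,0,0],[-0.38,-0.26,0,0],[-0.38,-0.26,0,0]], grip=0)

```text
time: 1.7
tcp_pos: [0.4519, 0.2653, 0.2562]
ee_rot: [[-0.973, 0.229, -0.001], [0.229, 0.973, -0.004], [-0.0, -0.004, -1.0]]
wrist_force: [0.1, -0.1, -0.2]
opening: -0.0004
```

drive_tool(motion=[[-0.01,-0.04,0,0],[-0.02,-0.08,0,0],[-0.03,-0.12,0,0],[-0.04,-0.16,0,0],[-0.05,-0.2,0,0],[-0.06,-0.24,0,0],[-0.07,-0.28,0,0],[-0.08,-0.32,0,0],[-0.09,-0.35,0,0],[-0.1,-0.355,0,0],[-0.1,-0.355,0,0],[-0.1,-0.355,0,0]])

```text
time: 2.9
tcp_pos: [0.4705, -0.0952, 0.2562]
ee_rot: [[-0.975, 0.22, -0.0], [0.22, 0.975, 0.001], [0.0, 0.001, -1.0]]
wrist_force: [-0.2, 0.5, 1.0]
opening: -0.0001
```

```bash
cat >> h.py <<'E'
O=np.array([.6153,-.137]);a=np.radians(-12.9)
Rh=np.array([[np.cos(a),-np.sin(a)],[np.sin(a),np.cos(a)]])
def H(p): # world->heater
    p=np.asarray(p);return np.concatenate([(p[...,:2]-O)@Rh,p[...,2:]],-1)
def look(n):
    from bench import r
    s=r.get_state();print("t",round(float(s["time"]),2),"tcp heater mm",np.round(H(s["tcp_pos"])*1000,1),"yaw",np.degrees(np.arctan2(-s["ee_rot"][1][0],-s["ee_rot"][0][0])).round(2),"F",np.round(s["wrist_force"],1))
    out=[]
    for c,b in(("top",(398,230)),("scene",(275,300))):
        d=r.snapshot(c);np.savez(f"{c}_{n}.npz",**d)
        x,y=b[0]-100,b[1]-100
        out.append(cv2.resize(d["pixels"][y:y+200,x:x+200],(400,400),interpolation=cv2.INTER_CUBIC))
    cv2.imwrite(f"pics/{n}.png",cv2.convertScaleAbs(np.hstack(out),alpha=1.6))
E
python3 -c "
from h import *
look('a')
d=dict(np.load('scene_a.npz'));W=H(cloud(d));z=W[...,2]
m=(abs(W[...,0]+.145)<.03)&(abs(W[...,1])<.03)&(z>.12)
Q=W[m];print(len(Q),Q[:,2].min(),np.percentile(Q,[2,98],axis=0).round(3))
"
```

```text
t 2.9 tcp heater mm [-150.5    8.4  256.2] yaw -12.72 F [-0.2  0.5  1. ]
5501 0.23177824690323678 [[-0.151 -0.029  0.253]
 [-0.115  0.028  0.562]]
```

View pics/a.png

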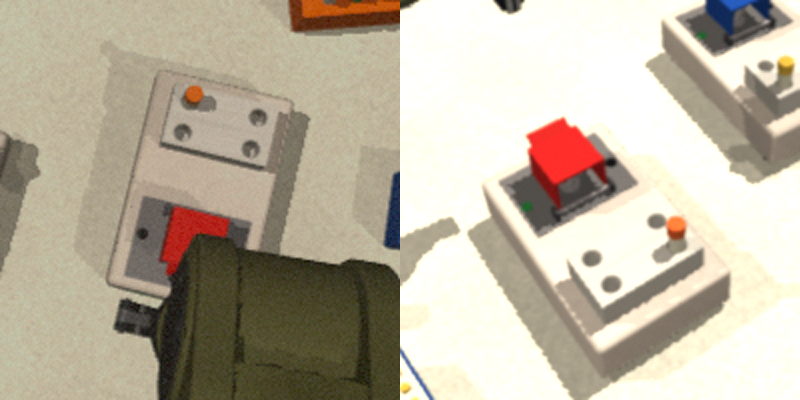

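The tip was measured about 24 mm below the TCP, the guard is shut, and the finger stands in front of it. I'll go down in front of the lip.

drive_tool(motion=[[0,0,0.03,0],[0,0,0.06,0],[0,0,0.09,0],[0,0,0.115,0],[0,0,0.129,0],[0,0,0.129,0],[0,0,0.129,0]])

```text
time: 3.7
tcp_pos: [0.4704, -0.0959, 0.1276]
ee_rot: [[-0.975, 0.22, -0.0], [0.22, 0.975, 0.0], [0.0, 0.0, -1.0]]
wrist_force: [0.3, -1.0, 0.3]
opening: -0.0002
```

```bash
python3 -c "
from h import *
look('b')"
```

```text
t 3.7 tcp heater mm [-150.4    7.7  127.6] yaw -12.74 F [ 0.3 -1.   0.3]
```

View pics/b.png

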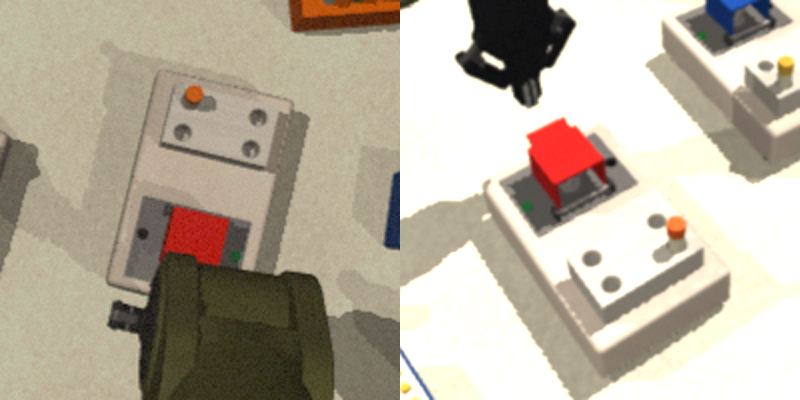

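drive_tool(motion=[[-0.015,-0.007,0,0],[-0.03,-0.007,0,0],[-0.036,-0.007,0,0],[-0.041,-0.007,-0.001,0],[-0.046,-0.007,-0.007,0],[-0.051,-0.007,-0.013,0],[-0.057,-0.007,-0.018,0],[-0.064,-0.007,-0.023,0],[-0.071,-0.007,-0.027,0],[-0.079,-0.007,-0.031,0],[-0.079,-0.007,-0.031,0]])

```text
time: 4.9
tcp_pos: [0.5473, -0.1215, 0.1588]
ee_rot: [[-0.975, 0.222, 0.002], [0.222, 0.975, -0.0], [-0.002, 0.0, -1.0]]
wrist_force: [0.7, 0.1, 0.9]
opening: -0.0006
```

```bash
python3 -c "
from h import *
look('c')"
```

```text
t 4.9 tcp heater mm [-6.970e+01 -1.000e-01  1.588e+02] yaw -12.83 F [0.7 0.1 0.9]
```

View pics/c.png

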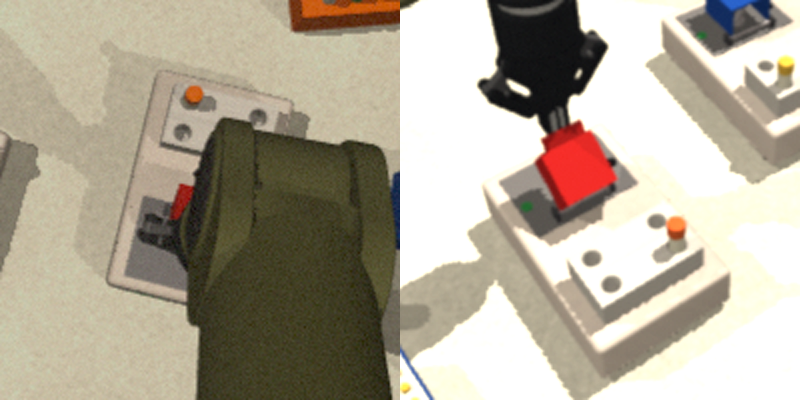

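The guard is lifting with the finger behind its lip. I continue along the arc.

drive_tool(motion=[[-0.008,0,-0.003,0],[-0.016,0,-0.004,0],[-0.021,0,-0.005,0],[-0.025,0,-0.005,0],[-0.029,0,-0.005,0],[-0.033,0,-0.005,0],[-0.037,0,-0.005,0],[-0.041,0,-0.005,0],[-0.044,0,-0.004,0],[-0.044,0,-0.004,0]])

```text
time: 6.0
tcp_pos: [0.5889, -0.131, 0.1621]
ee_rot: [[-0.975, 0.222, -0.0], [0.222, 0.975, -0.0], [0.0, -0.0, -1.0]]
wrist_force: [0.0, -0.2, -0.3]
opening: 0.0
```

```bash
python3 -c "
from h import *
look('d')"
```

```text
t 6.0 tcp heater mm [-27.   -0.  162.1] yaw -12.82 F [ 0.  -0.2 -0.3]
```

View pics/d.png

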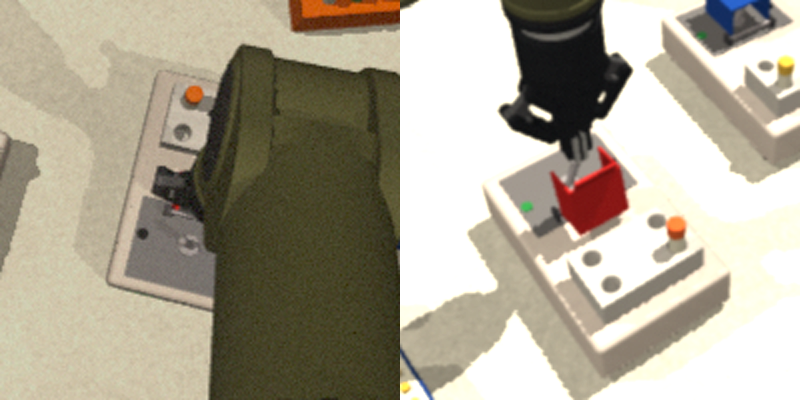

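The guard has dropped open against its stop. I back out, then go to the toggle's +y side.

drive_tool(motion=[[0.015,0,0,0],[0.032,0,0,0],[0.036,0.015,0,0],[0.036,0.03,0,0],[0.036,0.042,0,0],[0.036,0.042,0.005,0],[0.036,0.042,0.005,0]])

```text
time: 6.8
tcp_pos: [0.563, -0.0815, 0.1565]
ee_rot: [[-0.975, 0.221, -0.001], [0.221, 0.975, -0.0], [0.001, -0.0, -1.0]]
wrist_force: [0.2, -1.1, -0.6]
opening: 0.0001
```

```bash
python3 -c "
from h import *
look('e')"
```

```text
t 6.8 tcp heater mm [-63.4  42.5 156.5] yaw -12.74 F [ 0.2 -1.1 -0.6]
```

View pics/e.png

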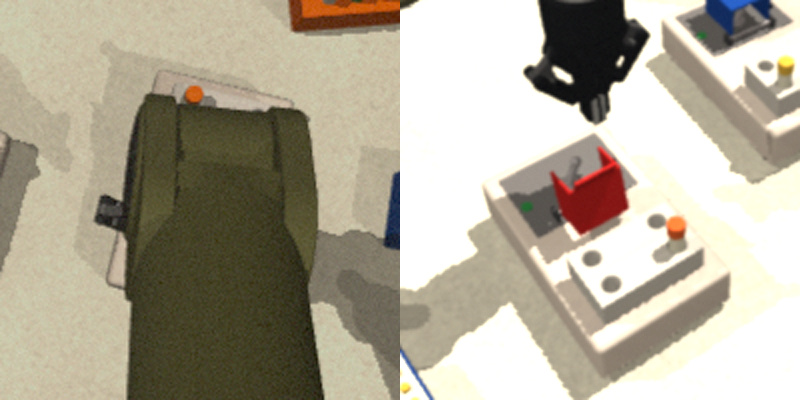

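drive_tool(motion=[[0.003,0,0.02,0],[0.003,0,0.04,0],[0.003,0,0.05,0],[0.003,0,0.05,0],[0.003,0,0.05,0]])

```text
time: 7.4
tcp_pos: [0.5602, -0.0817, 0.1076]
ee_rot: [[-0.975, 0.222, 0.0], [0.222, 0.975, -0.0], [-0.0, -0.0, -1.0]]
wrist_force: [0.7, 0.7, -0.0]
opening: 0.0002
```

```bash
python3 -c "
from h import *
look('f')
d=dict(np.load('scene_e.npz'));W=H(cloud(d));z=W[...,2]
m=(abs(W[...,0]+.06)<.012)&(abs(W[...,1])<.03)&(z>.08)&(z<.1)
Q=W[m];print(len(Q),np.percentile(Q,[2,50,98],axis=0).round(3))
d=dict(np.load('scene_f.npz'));W=H(cloud(d));z=W[...,2]
m=(abs(W[...,0]+.066)<.02)&(abs(W[...,1]-.042)<.02)&(z>.07)&(z<.1)
Q=W[m];print(len(Q),np.percentile(Q,[2,50,98],axis=0).round(3))
"
```

```text
t 7.4 tcp heater mm [-66.   41.6 107.6] yaw -12.86 F [ 0.7  0.7 -0. ]
34 [[-0.064  0.002  0.081]
 [-0.058  0.006  0.09 ]
 [-0.055  0.012  0.097]]
45 [[-0.073  0.027  0.085]
 [-0.061  0.038  0.095]
 [-0.055  0.052  0.1  ]]
```

View pics/f.png

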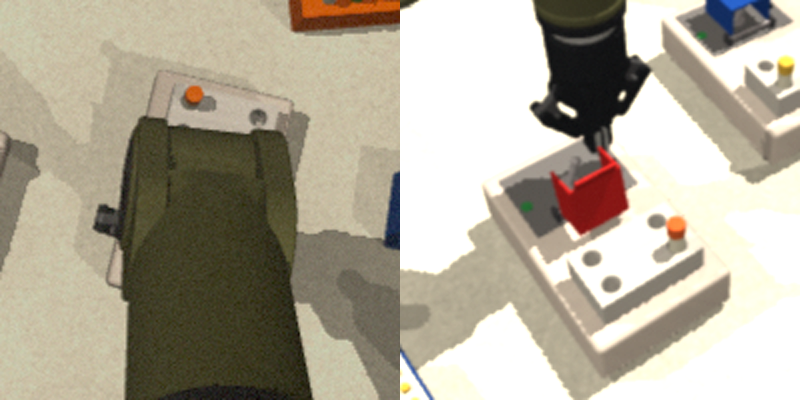

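drive_tool(motion=[[0,-0.006,0,0],[0,-0.01,0,0],[0,-0.014,0,0],[0,-0.018,0,0],[0,-0.022,0,0],[0,-0.026,0,0],[0,-0.03,0,0],[0,-0.034,0,0],[0,-0.036,0,0],[0,-0.036,0,0],[0,-0.036,0,0]])

```text
time: 8.6
tcp_pos: [0.5516, -0.1167, 0.107]
ee_rot: [[-0.975, 0.222, -0.001], [0.222, 0.975, -0.0], [0.001, -0.0, -1.0]]
wrist_force: [-0.6, -0.4, -0.4]
opening: -0.0001
```

```bash
python3 -c "
from h import *
look('g')"
```

```text
t 8.6 tcp heater mm [-66.6   5.6 107. ] yaw -12.85 F [-0.6 -0.4 -0.4]
```

View pics/g.png

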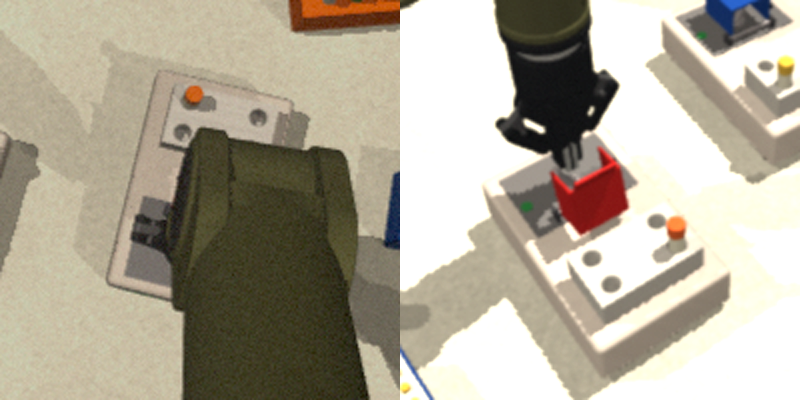

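drive_tool(motion=[[0,-0.001,0,0],[0,-0.002,0,0],[0,-0.003,0,0],[0,-0.003,0,0]])

```text
time: 9.1
tcp_pos: [0.5513, -0.1186, 0.1072]
ee_rot: [[-0.975, 0.221, -0.0], [0.221, 0.975, 0.001], [0.0, 0.001, -1.0]]
wrist_force: [0.4, 3.2, -0.4]
opening: 0.0001
```

drive_tool(motion=[[0,-0.001,0,0],[0,-0.002,0,0],[0,-0.002,0,0],[0,-0.002,0,0]])

```text
time: 9.5
tcp_pos: [0.5511, -0.1191, 0.1072]
ee_rot: [[-0.975, 0.22, 0.0], [0.22, 0.975, 0.002], [0.0, 0.002, -1.0]]
wrist_force: [1.2, 6.6, -0.9]
opening: -0.0003
```

drive_tool(motion=[[0,-0.001,0,0],[0,-0.002,0,0],[0,-0.003,0,0],[0,-0.003,0,0],[0,-0.003,0,0]])

```text
time: 10.0
tcp_pos: [0.551, -0.1198, 0.1072]
ee_rot: [[-0.976, 0.218, 0.001], [0.218, 0.976, 0.005], [0.0, 0.005, -1.0]]
wrist_force: [3.1, 12.8, -0.4]
opening: 0.0003
```

drive_tool(motion=[[0,0.01,0,0],[0,0.025,0,0],[0,0.045,0,0],[0,0.045,-0.03,0],[0,0.045,-0.07,0],[0.03,0.06,-0.1,0],[0.05,0.1,-0.1,0],[0.05,0.14,-0.1,0],[0.05,0.14,-0.1,0]])

```text
time: 10.9
tcp_pos: [0.5331, 0.0302, 0.208]
ee_rot: [[-0.977, 0.214, 0.002], [0.214, 0.977, 0.003], [-0.001, 0.003, -1.0]]
wrist_force: [-0.5, -0.4, -0.6]
opening: -0.0001
```

```bash
python3 -c "
from h import *
look('h')
for c in('scene','top'):
  d=dict(np.load(c+'_h.npz'));W=H(cloud(d));z=W[...,2]
  m=(abs(W[...,0]+.06)<.012)&(abs(W[...,1])<.03)&(z>.075)&(z<.1)
  Q=W[m];print(len(Q),np.percentile(Q,[2,50,98],axis=0).round(3) if len(Q) else 0)
"
```

```text
t 10.9 tcp heater mm [-117.4  144.6  208. ] yaw -12.37 F [-0.5 -0.4 -0.6]
25 [[-0.063 -0.019  0.076]
 [-0.058 -0.012  0.089]
 [-0.056 -0.004  0.094]]
38 [[-0.065 -0.015  0.075]
 [-0.06  -0.008  0.091]
 [-0.056 -0.     0.096]]
```

View pics/h.png

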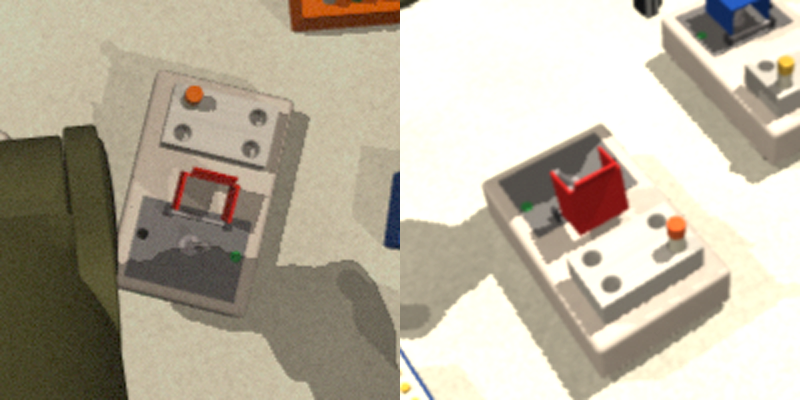

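```bash
python3 -c "
from h import *
rows=[]
for c,off in(('top',(-.0002,.0016)),('scene',(.0002,-.0018))):
  for n in ['h'] if c=='top' else ['e','h']:
    d=dict(np.load(f'{c}_{n}.npz'));M=np.linalg.inv(d['cam_to_world']);f=240/np.tan(np.radians(float(d['fov_y']))/2)
    im=d['pixels']
    def pr(p):
        w=np.r_[O+np.array(off)+Rh@np.array(p[:2]),p[2]];q=M[:3,:3]@w+M[:3,3];return np.array([q[0]/q[2]*f+float(d['cx']),q[1]/q[2]*f+float(d['cy'])])
    c0=pr((-.06,0,.08)).round().astype(int);k=12;w=20
    cr=cv2.convertScaleAbs(cv2.resize(im[c0[1]-w:c0[1]+w,c0[0]-w:c0[0]+w],None,fx=k,fy=k,interpolation=cv2.INTER_NEAREST)[:400,:400],alpha=2)
    cr=cv2.resize(im[c0[1]-w:c0[1]+w,c0[0]-w:c0[0]+w],(400,400),interpolation=cv2.INTER_CUBIC);cr=cv2.convertScaleAbs(cr,alpha=2)
    for g,col in((0,(255,0,0)),(.5,(0,255,255)),(1,(0,255,0))):
        l=.5-g;p=(pr((-.06,.028*np.sin(l),.064+.028*np.cos(l)))-c0+w+.5)*10
        cv2.circle(cr,tuple(p.astype(int)),5,col,2)
    rows.append(cr)
cv2.imwrite('pics/z.png',cv2.resize(np.hstack(rows),(798,266)))
"
```

```text
(no output)
```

View pics/z.png

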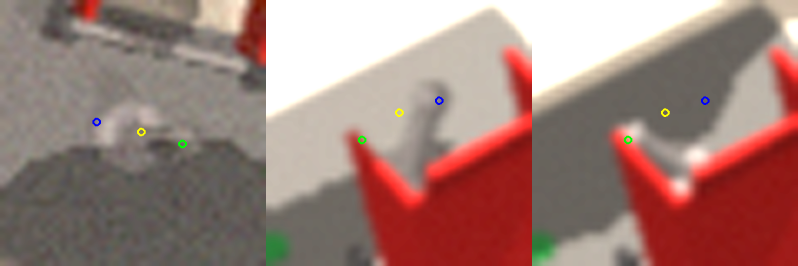

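In the zoom the ball sits at the green marker in the scene view (partly hidden by the open guard), where before it was at the blue one. With 13 N sideways and no more travel, the toggle is at its on-stop. Next I go behind the guard.

drive_tool(motion=[[-0.025,-0.025,0,0],[-0.05,-0.05,0,0],[-0.075,-0.08,0,0],[-0.1,-0.11,0,0],[-0.125,-0.135,0,0],[-0.141,-0.145,0,0],[-0.141,-0.145,0,0],[-0.141,-0.145,0,0]])

```text
time: 11.8
tcp_pos: [0.637, -0.1503, 0.2066]
ee_rot: [[-0.975, 0.224, -0.002], [0.224, 0.975, -0.0], [0.001, -0.0, -1.0]]
wrist_force: [-0.1, 0.0, -0.0]
opening: -0.0003
```

```bash
python3 -c "
from h import *
look('i')"
```

```text
t 11.8 tcp heater mm [ 24.2  -8.1 206.6] yaw -12.94 F [-0.1  0.  -0. ]
```

View pics/i.png

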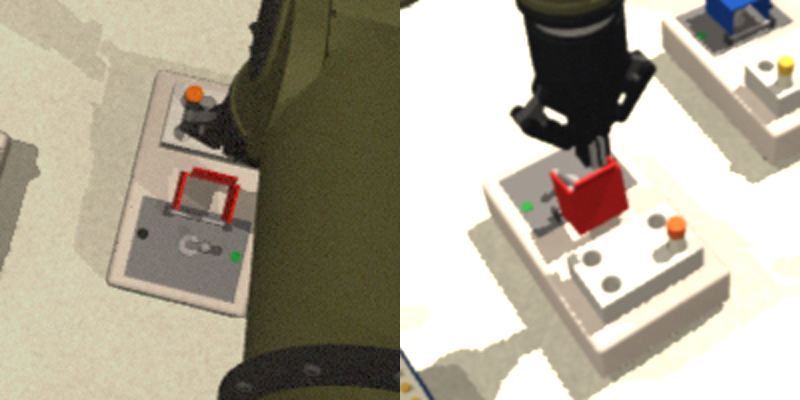

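drive_tool(motion=[[-0.001,0.008,0,0],[-0.001,0.008,0.02,0],[-0.001,0.008,0.04,0],[-0.001,0.008,0.057,0],[-0.001,0.008,0.057,0],[-0.001,0.008,0.057,0]])

```text
time: 12.5
tcp_pos: [0.6407, -0.1407, 0.1508]
ee_rot: [[-0.975, 0.221, -0.0], [0.221, 0.975, 0.0], [0.0, 0.0, -1.0]]
wrist_force: [-0.7, -0.2, -0.7]
opening: -0.0002
```

```bash
python3 -c "
from h import *
look('j')"
```

```text
t 12.5 tcp heater mm [ 25.6   2.1 150.8] yaw -12.76 F [-0.7 -0.2 -0.7]
```

View pics/j.png

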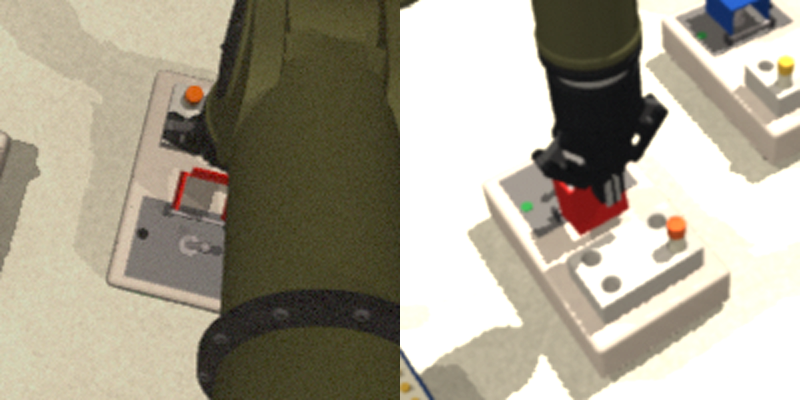

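drive_tool(motion=[[0.008,-0.002,0,0],[0.014,-0.002,0,0],[0.02,-0.002,0,0],[0.025,-0.002,0,0],[0.03,-0.002,0,0],[0.035,-0.002,0,0],[0.039,-0.002,0,0],[0.043,-0.002,0,0],[0.043,-0.002,0,0]])

```text
time: 13.5
tcp_pos: [0.5975, -0.1339, 0.1502]
ee_rot: [[-0.975, 0.222, -0.001], [0.222, 0.975, 0.0], [0.001, -0.0, -1.0]]
wrist_force: [-0.7, 0.1, 0.5]
opening: 0.0
```

```bash
python3 -c "
from h import *
look('k')"
```

```text
t 13.5 tcp heater mm [-18.   -1.  150.2] yaw -12.82 F [-0.7  0.1  0.5]
```

View pics/k.png

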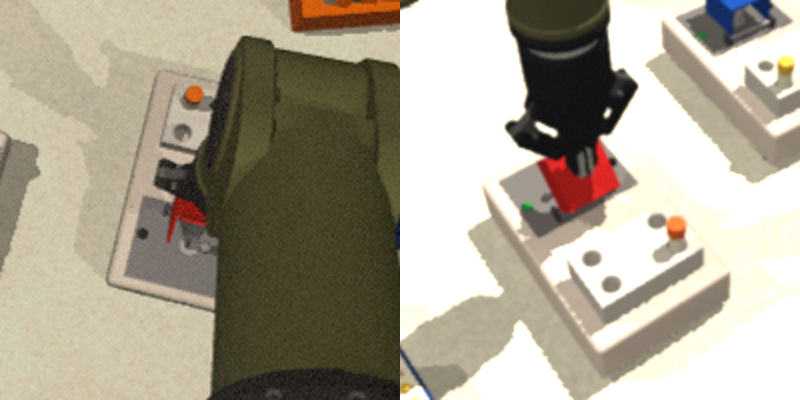

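drive_tool(motion=[[0.004,0,0,0],[0.008,0,0,0],[0.012,0,0,0],[0.016,0,0,0],[0.02,0,0,0],[0.024,0,0,0],[0.024,0,0,0],[0.024,0,0,0]])

```text
time: 14.4
tcp_pos: [0.5748, -0.1288, 0.1504]
ee_rot: [[-0.975, 0.222, 0.0], [0.222, 0.975, -0.0], [-0.0, -0.0, -1.0]]
wrist_force: [0.1, 0.3, -0.6]
opening: 0.0002
```

```bash
python3 -c "
from h import *
look('l')"
```

```text
t 14.4 tcp heater mm [-41.3  -1.1 150.4] yaw -12.82 F [ 0.1  0.3 -0.6]
```

View pics/l.png

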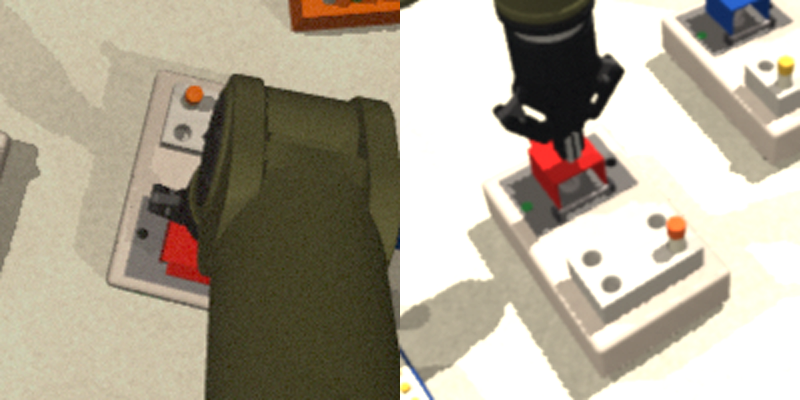

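The guard has dropped shut. I move up and away towards the robot's side, then check.

drive_tool(motion=[[0,0,-0.03,0],[0,0,-0.06,0],[0,0,-0.09,0],[0,0.04,-0.1,0],[0,0.08,-0.1,0],[0,0.12,-0.1,0],[0,0.16,-0.1,0],[0,0.2,-0.1,0],[0,0.2,-0.1,0],[0,0.2,-0.1,0]])

```text
time: 15.5
tcp_pos: [0.6192, 0.0674, 0.2499]
ee_rot: [[-0.976, 0.219, -0.0], [0.219, 0.976, -0.0], [0.0, -0.0, -1.0]]
wrist_force: [0.1, -0.4, 0.0]
opening: 0.0001
```

```bash
python3 -c "
from h import *
look('m')
for c,b in(('top',(398,227,110,140)),('scene',(278,321,150,150))):
  for n in('0','_m'):
    d=dict(np.load(f'{c}{n}.npz'));W=H(cloud(d));px=d['pixels'].astype(int);z=W[...,2]
    v,u=np.mgrid[:480,:640];m=(abs(u-b[0])<b[2]/2)&(abs(v-b[1])<b[3]/2)
    red=m&(px[...,2]>2*px[...,1])&(px[...,2]>60)&(px[...,1]<40)&(z>.075)&(W[...,0]<.03)
    Q=W[red];print(c,n,len(Q),np.percentile(Q,[1,50,99],axis=0).round(4).tolist())
    cv2.imwrite(f'pics/full_{c}{n}.png',d['pixels'])
  a=cv2.absdiff(np.load(c+'0.npz')['pixels'],np.load(c+'_m.npz')['pixels']);cv2.imwrite(f'pics/diff_{c}.png',cv2.convertScaleAbs(a,alpha=3))
cv2.imwrite('pics/both.png',cv2.resize(np.hstack([cv2.imread('pics/full_top_m.png'),cv2.imread('pics/diff_top.png')]),(800,300)))
"
```

```text
t 15.5 tcp heater mm [-41.9 200.2 249.9] yaw -12.67 F [ 0.1 -0.4  0. ]
top 0 927 [[-0.0978, -0.0258, 0.106], [-0.0631, 0.0015, 0.1109], [-0.0308, 0.0292, 0.1175]]
top _m 931 [[-0.0978, -0.0258, 0.1051], [-0.0634, 0.0017, 0.1108], [-0.0308, 0.0293, 0.1181]]
scene 0 829 [[-0.0953, -0.0296, 0.077], [-0.0589, -0.0055, 0.1106], [-0.0305, 0.0258, 0.1158]]
scene _m 850 [[-0.095, -0.0297, 0.0766], [-0.0578, -0.005, 0.1105], [-0.0305, 0.0256, 0.1159]]
```

View pics/m.png

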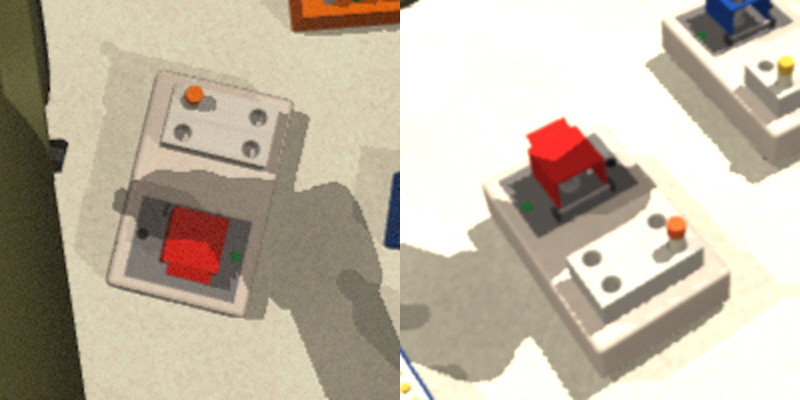

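View pics/both.png

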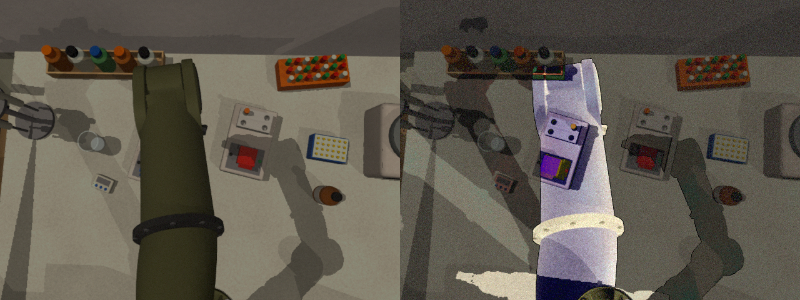

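The guard matches its initial shut shape within 1 mm. The two views show the heaters, tubes and loose things where they were, apart from what the arm hides in the top view. I hand in.

```bash
python3 -c "
from bench import r
print(r.job_done())"
```

```text
the job is handed in; nothing more can be done
None
```

I switched on the red-guarded heater in the order asked and handed the job in at about 15.6 s. The hand-in gives no verdict.

- **Guard opened:** A closed fingertip pushed the lip up and back until the guard fell against its stop. It stayed open while I worked on the toggle.
- **Toggle flipped:** I pushed it towards the green dot until it stopped moving under about 13 N sideways. Before I closed the guard, the top and scene pictures showed the ball on the green-dot side. The guard partly hid the ball in the close-up. The depth reading put it about 8 to 12 mm over, against 13.4 mm expected, so I rely mainly on the hard stop for "fully on".
- **Guard closed:** I tipped it forward from behind and it dropped shut. Its measured height and outline match the first pictures within about 1 mm. The toggle could not be checked again once it was covered.
- **Surroundings:** I saw nothing on the bench out of place in the last pictures. The blue heater was hidden by the arm in the last top view, but looked unchanged in the part of the scene view I checked. The arm was clear, with the fingertips about 22 cm above the bench, and the wrist force was near zero.

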